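# Reset the drying oven's tripped cutout

### The arm

A 6-joint arm with a two-finger parallel gripper is mounted at the origin on the work surface. World frame = base frame: x ahead of the robot, y to its left, z up, the work surface at z = 0. Lengths are in mm, angles in degrees, forces in N, time in s.
With the tool pointing down it reaches from about 300 to 850 mm from the base axis. Payload 4.2 kg.
Tool frame: the origin (TCP) lies midway between the tips of the shut fingers; the grasp point (between the pads) lies 19 mm behind it; y points along the fingers, z is the direction in which the jaws open and shut, and the axes are right-handed (so a half turn about y gives the same grasp; the last joint's range is limited). The gripper opens to 91 mm and grips with 3 to 60 N. Pads are 32 mm wide; open, the fingers measure 118 mm over their backs; the gripper's body (76 mm by 178 mm) begins 60 mm behind the grasp point.
Start: joints at [67.323, 18.312, 89.639, -0, 72.044, -1.146], TCP at [211.038, 534.889, 213.976] pointing down, gripper open.
Joint ranges: [-177.97, 177.97], [-48.28, 115.42], [12.27, 149.76], [-77.06, 257.06], [2.81, 150.46], [-146.56, 146.56]. Speed limits (degrees/s): [147.25, 147.25, 180, 180, 180, 180].

### API

Orientations are given as [roll, pitch, yaw] about the fixed x, y, z axes, in that order (R = Rz(yaw) Ry(pitch) Rx(roll)).
In Python, from workcell import env gives the robot as it stands.
- The arm moves only by the shell command python3 -m handwheel 'ROWS' [FORCE]. ROWS is JSON, a list of rows, each a list of 3 entries, a list of its own where there are three numbers: the opening, from 0 (shut) to 1 (fully open), then the shift along the tool's x, y, z in mm, then the turn, a rotation vector about the tool's x, y, z in degrees. A call has exactly 10 rows; each row shifts and turns the commanded pose from where the row before left it, along the tool's axes as they then stand; what a row does not reach is not made up. A row lasts 1/12 s, in which the tool goes at most 41.7 mm and 7.16 degrees, less where a joint would pass 70% of its speed; a pose out of reach is approached as far as the arm can. A call is refused whole if a number of a shift passes 41.7 or a number of a turn 7.16, either way. A call with a gripper value outside its range is refused whole. The fingers move at their own pace and stop on an object; FORCE is the grip in N (left out, the last holds). Time passes only in rows, so rows that do not move let the fingers close, or fill a call up. It gives the time, the measured TCP pose, the force and the opening at its end, in the units of the state.
- env.state(): the state, without advancing time (a new reading comes with each control period).
- env.grab_frame(name): name is "scene" or "top" or "wrist"; returns the picture (400x640x3 uint8, red, green, blue); there is no depth.
- env.camera_info(name): a dict with "fx", "fy", "cx", "cy" (pixels), "camera_from_world" (4x4, takes a point from world to camera coordinates); the wrist camera has in their place "mount" (4x4, takes a point from camera to tool coordinates, whose origin is the TCP and whose axes are the tool frame's). Camera axes: x right, y down, z forward; pixel columns grow to the right and rows downward; lengths in mm; the calibration is good to about 2 mm. A picture is of the moment at which its call begins: read the wrist's pose just before it. camera_info takes no time and is no camera call.
- env.job_done(): hands the job in, once; it reports no verdict.
Trained networks look in the newest picture that a camera, given by its name, has taken for a name from the list of things; names that differ only in an ending like _2 or _b are one class to them, and where a whole thing is asked for, a point or a joint stands for the part that bears it (a point fixed in the world has none). Each returns a list of dicts, best first, with "p" (0 to 1); they miss things now and then, are a little off and sometimes report something else, mostly with a low value. They report only what shows in the picture. A call takes as long as a camera call. They do not tell look-alikes from the thing itself.
- env.masks_of(camera, label): "region" (400x640 bool, what is visible of it) and "location" ([column, row] in pixels, amid what is visible of it).
The state is a dict: "time_s": time; "qpos": joint angles; "qvel": joint speeds; "effort": joint torques, N m; "ee_pos": TCP position; "ee_rot": TCP orientation; "force": force on the tool from outside, world axes, zero at the start; "torque": the same for the moment, N m; "gripper_width": finger opening in mm.
Only numpy, scipy, OpenCV 4.12 (cv2) and the standard library are available. Lean on these libraries where they do the work, as an engineer would, in place of code of your own. Each camera call takes 0.05 s, during which the arm holds its last target.

### The job

The drying oven's cutout on the conservation bench has tripped: its orange handle stands about halfway. Reset it by first pushing the orange handle fully off (to its stop at the white-disc end of its case), leave it there for a moment, and only then throw it fully on (to its stop at the green-bar end) and let go. Leave the blue lamp handle on and the yellow fan handle off.

Things in the scene. Friction and masses are not known exactly. Their poses are not given: they have to be found in the camera images.
- oven_pivot (a point): Middle of the lever's hinge axis, on the fixed grey oven cutout case (150 mm long in x, 84 wide in y, 55 high), 55 mm above the table; a slot cover on the case adds 5 mm. Axes: x along the case from its off end (white disc, nearer the robot) to its on end (green bar), y the hinge axis, z up. Yaw within 25 deg. Two like cases stand in a rough row with it, in any order, centres at least 150 mm apart
- oven_lever (a joint): Orange T handle: 12 mm steel stem, crossbar 22 mm thick, 48 long in y, its centre 80 mm from the hinge axis. Rad: 0 fully off, leaning 0.6 to -x (white disc); 0.6 upright; 1.2 fully on, leaning 0.6 to +x. Crossbar centre from pivot: x = 80 sin(v-0.6), z = 80 cos(v-0.6) mm. Starts tripped at 0.45-0.75. Firm stops at both ends; moves at about 1.5 N, stays where left
- lamp_lever (a joint): Lever of the lamp's cutout, alike but with a blue handle: starts fully on (about 1.2) and must stay on
- fan_lever (a joint): Lever of the fan's cutout, alike but with a yellow handle: starts fully off (about 0) and must stay off
Mind the look-alikes: they are no part of the job. What is shaped like the part that bears oven_pivot but red is not meant.

How it is judged:
By the outcome, as a careful person would: the job done as asked, in the order asked, and still so for the second after the job is handed in, with the robot touching nothing.
It also fails if it takes over 40 s, if anything falls off the work surface, if the arm or the gripper's body presses on something with over 40 N, if the wrist force passes 120 N, or if a joint passes its speed limit or range.

## Working session

There is one attempt and no reset: what is moved stays moved. The work goes in short steps, Python scripts to look and compute and a shell command to move; the robot and the scene stay as the last step left them, time stands still between calls to the robot, and variables do not carry over. Pictures are saved under pics/ and viewed, and the job is handed in when it is done.

```bash
mkdir -p pics; ls; python3 - <<'E'
from workcell import env
import cv2,numpy as np
np.set_printoptions(precision=3,suppress=True)
for n in ("scene","top"):
    f=env.grab_frame(n); cv2.imwrite(f"pics/{n}0.png",f[:,:,::-1])
    c=env.camera_info(n); print(n,c)
    for l in ("oven_pivot","oven_lever"):
        for m in env.masks_of(n,l): print(l,m["p"],m["location"],m["region"].sum())
print(env.state()); print(env.camera_info("wrist"))
E
```

```text
pics
scene {'fx': 457.88136842599346, 'fy': 457.88136842599346, 'cx': 319.2883779097871, 'cy': 197.81853448455686, 'camera_from_world': array([[ -0.844,   0.537,  -0.002, 380.712],
       [  0.355,   0.554,  -0.753, -89.108],
       [ -0.403,  -0.636,  -0.658, 963.303],
       [  0.   ,   0.   ,   0.   ,   1.   ]])}
oven_pivot 0.79 [334.8, 141.6] 3778
oven_pivot 0.7 [209.8, 177.4] 4463
oven_pivot 0.58 [204.1, 137.4] 424
oven_lever 0.87 [346.6, 104.6] 438
oven_lever 0.62 [205.6, 136.1] 461
top {'fx': 393.7944178923049, 'fy': 393.7944178923049, 'cx': 319.7773603992373, 'cy': 201.9935152517036, 'camera_from_world': array([[ -0.021,  -1.   ,   0.021,  -6.501],
       [ -0.993,   0.018,  -0.118, 462.801],
       [  0.118,  -0.023,  -0.993, 830.052],
       [  0.   ,   0.   ,   0.   ,   1.   ]])}
oven_pivot 0.9 [405.4, 279.7] 3574
oven_pivot 0.72 [409.5, 158.7] 3279
oven_lever 0.84 [420.9, 145.9] 285
oven_lever 0.84 [418.0, 306.0] 403
{'time_s': 0.3, 'qpos': array([67.323, 18.327, 89.661, -0.   , 72.044, -1.143]), 'qvel': array([ 0.078, -0.077, -0.264,  0.032, -0.041,  0.089]), 'effort': array([  0.   , -41.194, -23.182,   0.073,   0.042,  -0.   ]), 'ee_pos': array([210.969, 534.741, 213.679]), 'ee_rot': array([-90.031,   0.   , -21.534]), 'force': array([ 0.684,  0.574, -0.039]), 'torque': array([-0.056, -0.   ,  0.034]), 'gripper_width': 91.05603430081098}
{'fx': 326.3127813315451, 'fy': 326.3127813315451, 'cx': 317.1637602502891, 'cy': 196.7528436694329, 'mount': array([[   0.   ,    0.96 ,    0.281,  -80.434],
       [  -0.001,   -0.281,    0.96 , -170.404],
       [   1.   ,   -0.001,    0.001,    0.683],
       [   0.   ,    0.   ,    0.   ,    1.   ]])}
```

View pics/scene0.png

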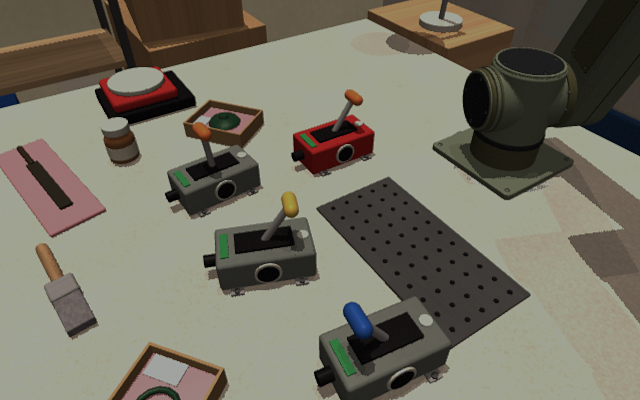

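View pics/top0.png

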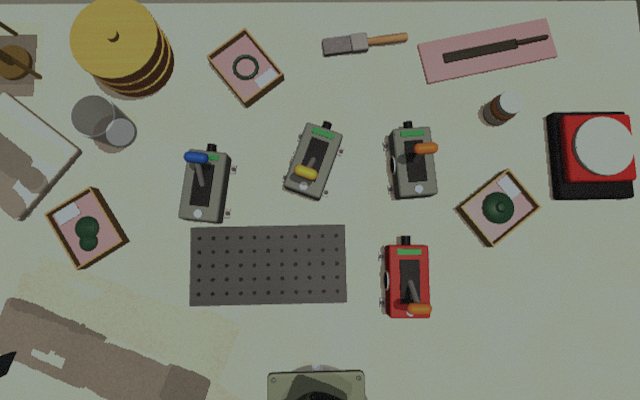

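The top view shows the target as the grey case with an orange crossbar at about (412,160). Its green bar is at (413,133) and its white disc at (418,189). The red case at (407,280) is the decoy. I'll measure the target's pose next.

```bash
cat > h.py <<'E'
from workcell import env
import cv2,numpy as np
np.set_printoptions(precision=1,suppress=True)
def ray(n,uv,st=None):
    c=env.camera_info(n)
    d=np.array([(uv[0]-c["cx"])/c["fx"],(uv[1]-c["cy"])/c["fy"],1])
    T=np.linalg.inv(c["camera_from_world"]); return T[:3,3],T[:3,:3]@d
def atz(n,uv,z):
    o,d=ray(n,uv); return o+d*(z-o[2])/d[2]
def tri(a,b):
    (o1,d1),(o2,d2)=a,b
    A=np.stack([d1,-d2],1); s=np.linalg.lstsq(A,o2-o1,rcond=None)[0]
    p,q=o1+d1*s[0],o2+d2*s[1]; return (p+q)/2,np.linalg.norm(p-q)
def blobs(im,lo,hi,box,amin=8):
    h=cv2.cvtColor(im,cv2.COLOR_RGB2HSV); m=cv2.inRange(h,lo,hi)
    k=np.zeros_like(m); x0,y0,x1,y1=box; k[y0:y1,x0:x1]=1; m=m*k
    n,l,s,c=cv2.connectedComponentsWithStats(m)
    return sorted([(int(s[i,4]),c[i].round(1).tolist(),s[i,:4].tolist()) for i in range(1,n) if s[i,4]>=amin],reverse=True)[:3]
E
python3 - <<'E'
from h import *
t=env.grab_frame("top"); s=env.grab_frame("scene")
for nm,im,box in (("top",t,(384,118,442,205)),("scene",s,(160,115,265,215))):
    for c,lo,hi in (("green",(45,80,40),(80,255,255)),("orange",(5,150,80),(18,255,255)),("white",(0,0,150),(180,40,255))):
        print(nm,c,blobs(im,lo,hi,box))
cv2.imwrite("pics/t1.png",cv2.resize(t[110:210,370:450,::-1],None,fx=5,fy=5,interpolation=cv2.INTER_NEAREST))
cv2.imwrite("pics/s1.png",cv2.resize(s[110:220,155:270,::-1],None,fx=5,fy=5,interpolation=cv2.INTER_NEAREST))
E
```

```text
top green [(127, [411.8, 132.8], [401, 130, 23, 7])]
top orange [(208, [425.1, 147.8], [414, 143, 24, 11])]
top white [(1424, [417.4, 157.8], [384, 118, 58, 87]), (45, [418.4, 188.5], [415, 185, 8, 8])]
scene green [(256, [223.4, 120.9], [210, 115, 29, 15]), (125, [181.4, 178.3], [173, 170, 17, 17])]
scene orange [(202, [201.1, 130.2], [192, 123, 19, 16])]
scene white [(2139, [174.4, 154.0], [160, 115, 45, 100]), (1344, [250.4, 183.0], [211, 125, 54, 90]), (87, [216.3, 147.2], [210, 143, 17, 10])]
```

View pics/t1.png

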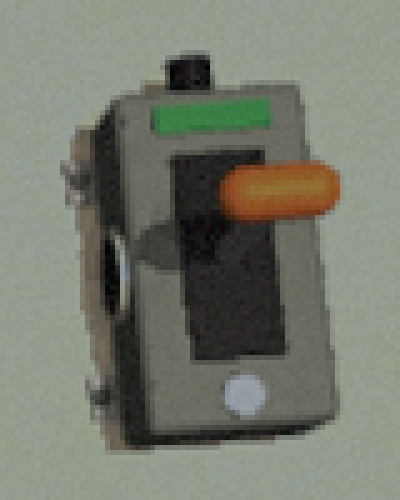

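View pics/s1.png

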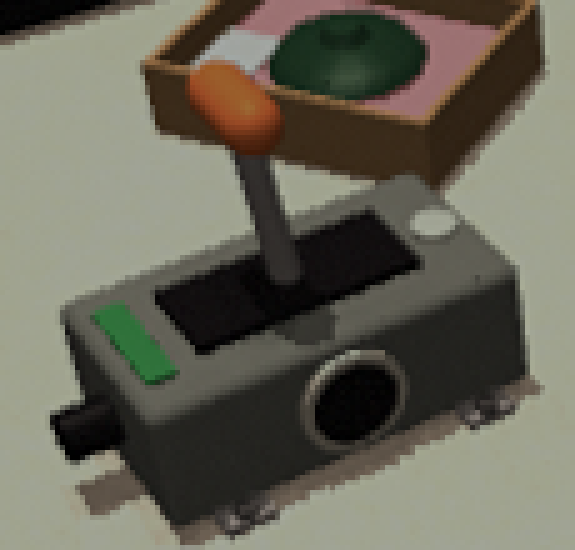

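The crops show green at (411.8,132.8), disc at (418.4,188.5) and crossbar at (425.6,147.8) in the top view. In the scene view the crossbar is at about (202,131).

```bash
python3 - <<'E'
from h import *
G=atz("top",(411.8,132.8),56); W=atz("top",(418.4,188.5),56)
print("G,W",G,W,np.linalg.norm(G-W),"yaw",np.degrees(np.arctan2(*(G-W)[1::-1])))
Gs=atz("scene",(181.4,178.3),56);Ws=atz("scene",(155+434/5,110+222/5),56)
print("scene G,W",Gs,Ws,np.degrees(np.arctan2(*(Gs-Ws)[1::-1])))
C=[atz("top",(370+x/5,110+y/5),55) for x,y in((118,98),(303,88),(338,412),(148,437))]
print("corners",*C,"ctr",np.mean(C,0),"len",np.linalg.norm(C[0]-C[3]),np.linalg.norm(C[1]-C[2]),"w",np.linalg.norm(C[0]-C[1]))
P,g=tri(ray("top",(426,148)),ray("scene",(155+237/5,110+107/5))); print("bar",P,g)
m=(G+W)/2; print("mid",m)
yaw=np.arctan2(*(G-W)[1::-1]); r=P-np.mean(C,0); print("rel x,y",r@[np.cos(yaw),np.sin(yaw),0],r@[-np.sin(yaw),np.cos(yaw),0],P[2]-55)
# other obstacles
for n,uv in (("fan bar",(306,172)),("fan case",(316,162)),("red bar",(419,309)),("tray",(498,207))): print(n,atz("top",uv,100 if "bar" in n else 40))
E
```

```text
G,W [ 606.1 -217.    56. ] [ 484.2 -225.1   56. ] 122.13428347018422 yaw 3.8314680522269615
scene G,W [ 606.7 -214.6   56. ] [ 484.5 -222.7   56. ] 3.7954269297390986
corners [ 614.1 -178.    55. ] [ 617.3 -258.8   55. ] [ 475.2 -266.    55. ] [ 466.  -184.4   55. ] ctr [ 543.2 -221.8   55. ] len 148.19225752182254 142.29685167628085 w 80.84952286168611
bar [ 551.6 -222.4  131.6] 2.319196391715271
mid [ 545.1 -221.1   56. ]
rel x,y 8.365304683477582 -1.148680908999858 76.64666537678292
fan bar [515.2  12.5 100. ]
fan case [548.7  -9.   40. ]
red bar [ 241.4 -202.   100. ]
tray [ 443.1 -400.6   40. ]
```

The oven pivot is at about (544,-220,55) with yaw 3.8°, and the bar is at about (551,-221,131), so v is about 0.69. These agree with the given dimensions. My plan is to shut the fingers, go to the +x side above the green bar, lower to z≈112 and push towards -x.

```bash
python3 -m handwheel '[[0,[0,0,0],[0,-6.3,0]],[0,[0,0,0],[0,-6.3,0]],[0,[0,0,0],[0,-6.3,0]],[0,[0,0,0],[0,-6.3,0]],[0,[15.8,0,-35.3],[0,0,0]],[0,[15.8,0,-35.3],[0,0,0]],[0,[15.8,0,-35.3],[0,0,0]],[0,[15.8,0,-35.3],[0,0,0]],[0,[15.8,0,-35.3],[0,0,0]],[0,[15.8,0,-35.3],[0,0,0]]]' 20
```

```text
time_s: 1.23
ee_pos: [319.6, 327.9, 214.1]
ee_rot: [-90.0, -0.0, 3.7]
force: [0.7, -0.1, 0.3]
gripper_width: 27.3
```

```bash
python3 -m handwheel '[[0,[15.8,0,-35.3],[0,0,0]],[0,[15.8,0,-35.3],[0,0,0]],[0,[15.8,0,-35.3],[0,0,0]],[0,[15.8,0,-35.3],[0,0,0]],[0,[15.8,0,-35.3],[0,0,0]],[0,[15.8,0,-35.3],[0,0,0]],[0,[15.8,0,-35.3],[0,0,0]],[0,[15.8,0,-35.3],[0,0,0]],[0,[15.8,0,-35.3],[0,0,0]],[0,[15.8,0,-35.3],[0,0,0]]]'
```

```text
time_s: 2.07
ee_pos: [500.0, -14.5, 214.2]
ee_rot: [-90.0, -0.0, 3.6]
force: [0.7, 0.8, 0.9]
gripper_width: 0.5
```

```bash
python3 -m handwheel '[[0,[15,0,-32],[0,0,0]],[0,[15,0,-32],[0,0,0]],[0,[15,0,-32],[0,0,0]],[0,[15,0,-32],[0,0,0]],[0,[15,0,-32],[0,0,0]],[0,[15,0,-32],[0,0,0]],[0,[0,0,0],[0,0,0]],[0,[0,0,0],[0,0,0]],[0,[0,0,0],[0,0,0]],[0,[0,0,0],[0,0,0]]]'; python3 - <<'E'
from h import *
for n in ("top","scene"): cv2.imwrite(f"pics/{n}2.png",env.grab_frame(n)[:,:,::-1])
E
```

```text
time_s: 2.9
ee_pos: [601.0, -197.4, 214.0]
ee_rot: [-90.0, 0.0, 3.7]
force: [0.4, 0.4, 0.4]
gripper_width: 0.3
```

View pics/scene2.png

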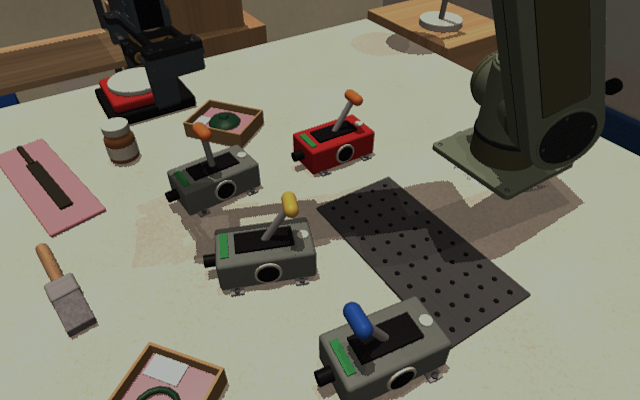

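The tip shows at about (168,103) in the scene view, where the calibration predicts it. Next I align in y and lower.

```bash
python3 -m handwheel '[[0,[10,0,-19],[0,0,0]],[0,[0,20,0],[0,0,0]],[0,[0,20,0],[0,0,0]],[0,[0,20,0],[0,0,0]],[0,[0,20,0],[0,0,0]],[0,[0,20,0],[0,0,0]],[0,[0,0,0],[0,0,0]],[0,[0,0,0],[0,0,0]],[0,[0,0,0],[0,0,0]],[0,[0,0,0],[0,0,0]]]'; python3 - <<'E'
from h import *
cv2.imwrite("pics/s3.png",cv2.resize(env.grab_frame("scene")[50:220,120:300,::-1],None,fx=3,fy=3))
E
```

```text
time_s: 3.83
ee_pos: [613.8, -216.8, 115.9]
ee_rot: [-90.1, -0.2, 3.7]
force: [0.8, -0.9, -0.4]
gripper_width: 0.5
```

View pics/s3.png

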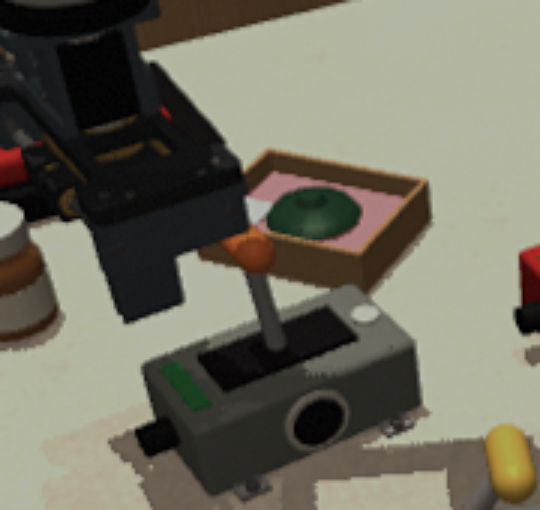

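The fingers are at the green-bar side of the handle and the hand body is well above it. I'll push towards the white disc.

```bash
python3 -m handwheel '[[0,[-8,0.4,0],[0,0,0]],[0,[-8,0.4,0],[0,0,0]],[0,[-8,0.4,0],[0,0,0]],[0,[-8,0.4,0],[0,0,0]],[0,[-8,0.4,0],[0,0,0]],[0,[-8,0.4,0],[0,0,0]],[0,[-8,0.4,0],[0,0,0]],[0,[-6,0,0],[0,0,0]],[0,[-6,0,0],[0,0,0]],[0,[-4,0,0],[0,0,0]]]'; python3 - <<'E'
from h import *
cv2.imwrite("pics/s4.png",cv2.resize(env.grab_frame("scene")[50:220,120:300,::-1],None,fx=3,fy=3))
E
```

```text
time_s: 4.72
ee_pos: [540.3, -221.4, 111.0]
ee_rot: [-90.0, -0.0, 3.6]
force: [1.8, 0.3, -0.7]
gripper_width: 0.7
```

View pics/s4.png

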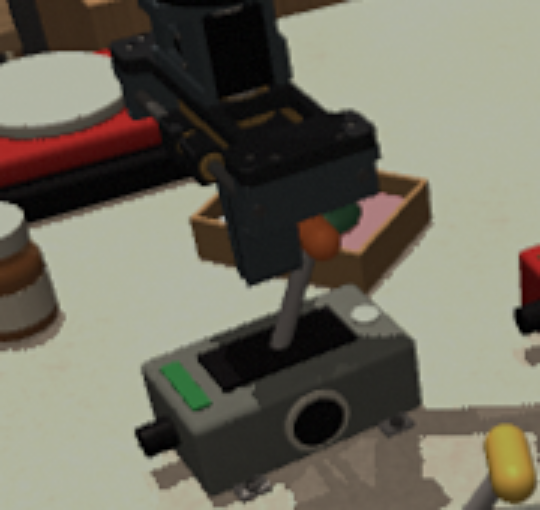

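The handle is now leaning towards the disc and moving at about 1.8 N. I'll continue slowly to the stop.

```bash
python3 -m handwheel '[[0,[-3,0,0],[0,0,0]],[0,[-2,0,0],[0,0,0]],[0,[-2,0,0],[0,0,0]],[0,[-2,0,0],[0,0,0]],[0,[-1,0,0],[0,0,0]],[0,[-1,0,0],[0,0,0]],[0,[0,0,0],[0,0,0]],[0,[0,0,0],[0,0,0]],[0,[0,0,0],[0,0,0]],[0,[0,0,0],[0,0,0]]]'
```

```text
time_s: 5.6
ee_pos: [529.8, -222.0, 111.1]
ee_rot: [-90.0, 0.0, 3.7]
force: [1.7, -0.1, 0.5]
gripper_width: 0.3
```

```bash
python3 -m handwheel '[[0,[-1,0,0],[0,0,0]],[0,[-1,0,0],[0,0,0]],[0,[-1,0,0],[0,0,0]],[0,[-1,0,0],[0,0,0]],[0,[-1,0,0],[0,0,0]],[0,[0,0,0],[0,0,0]],[0,[0,0,0],[0,0,0]],[0,[0,0,0],[0,0,0]],[0,[0,0,0],[0,0,0]],[0,[0,0,0],[0,0,0]]]'
```

```text
time_s: 6.43
ee_pos: [528.3, -222.4, 111.8]
ee_rot: [-90.1, -0.4, 3.6]
force: [9.1, 1.7, -2.5]
gripper_width: 0.7
```

At the stop, the force has risen to 9 N and motion has stalled. I'll press slightly more, hold, and look.

```bash
python3 -m handwheel '[[0,[-1,0,0],[0,0,0]],[0,[-1,0,0],[0,0,0]],[0,[0,0,0],[0,0,0]],[0,[0,0,0],[0,0,0]],[0,[0,0,0],[0,0,0]],[0,[0,0,0],[0,0,0]],[0,[0,0,0],[0,0,0]],[0,[0,0,0],[0,0,0]],[0,[0,0,0],[0,0,0]],[0,[0,0,0],[0,0,0]]]'; python3 - <<'E'
from h import *
cv2.imwrite("pics/s5.png",cv2.resize(env.grab_frame("scene")[50:220,120:300,::-1],None,fx=3,fy=3))
E
```

```text
time_s: 7.27
ee_pos: [528.1, -222.4, 111.9]
ee_rot: [-90.1, -0.7, 3.6]
force: [13.0, 2.1, -5.0]
gripper_width: 0.6
```

View pics/s5.png

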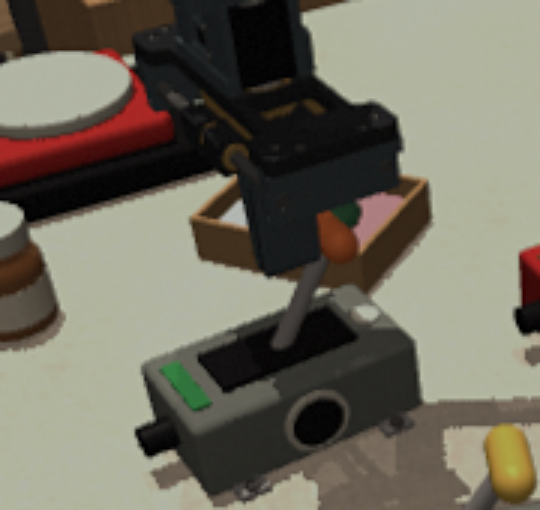

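The handle is at the off stop: 13 N with no further motion. Now I'll back off, rise and dwell.

```bash
python3 -m handwheel '[[0,[8,0,0],[0,0,0]],[0,[10,0,0],[0,0,0]],[0,[8,0,0],[0,0,0]],[0,[0,-20,0],[0,0,0]],[0,[0,-25,0],[0,0,0]],[0,[0,-25,0],[0,0,0]],[0,[0,0,0],[0,0,0]],[0,[0,0,0],[0,0,0]],[0,[0,0,0],[0,0,0]],[0,[0,0,0],[0,0,0]]]'; python3 - <<'E'
from h import *
s=env.grab_frame("scene");t=env.grab_frame("top")
cv2.imwrite("pics/s6.png",np.hstack([cv2.resize(s[90:220,150:270,::-1],(390,422)),cv2.resize(t[110:220,370:470,::-1],(384,422))]))
E
```

```text
time_s: 8.15
ee_pos: [548.0, -220.5, 179.6]
ee_rot: [-89.9, 0.2, 3.7]
force: [0.8, -0.6, -0.7]
gripper_width: 0.4
```

View pics/s6.png

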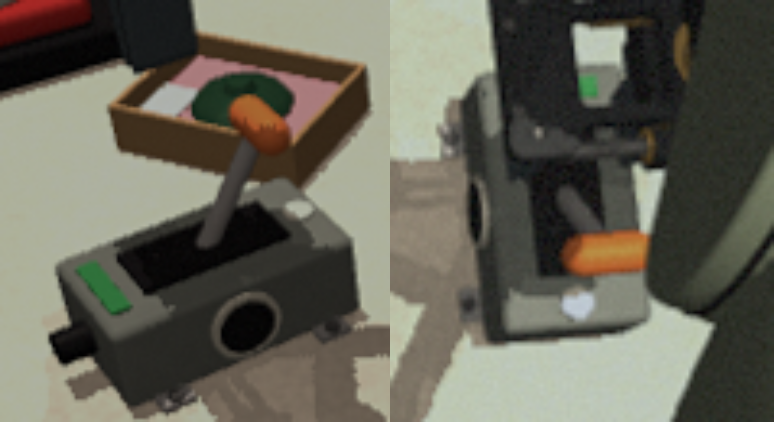

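The handle stays at full off with the robot clear. The bar is at scene pixel (230,128), against a prediction of (230.2,127.5) for v=0. Next I cross over to the disc side.

```bash
python3 -m handwheel '[[0,[-20,0,0],[0,0,0]],[0,[-25,0,0],[0,0,0]],[0,[-25,0,0],[0,0,0]],[0,[-20,0,0],[0,0,0]],[0,[-8,0,0],[0,0,0]],[0,[0,0,0],[0,0,0]],[0,[0,0,0],[0,0,0]],[0,[0,0,0],[0,0,0]],[0,[0,0,0],[0,0,0]],[0,[0,0,0],[0,0,0]]]' && python3 -m handwheel '[[0,[0,10,0],[0,0,0]],[0,[0,15,0],[0,0,0]],[0,[0,15,0],[0,0,0]],[0,[0,15,0],[0,0,0]],[0,[0,13,0],[0,0,0]],[0,[0,0,0],[0,0,0]],[0,[0,0,0],[0,0,0]],[0,[0,0,0],[0,0,0]],[0,[0,0,0],[0,0,0]],[0,[0,0,0],[0,0,0]]]'; python3 - <<'E'
from h import *
s=env.grab_frame("scene")
cv2.imwrite("pics/s7.png",cv2.resize(s[50:230,130:390,::-1],None,fx=3,fy=3))
E
```

```text
time_s: 9.08
ee_pos: [452.0, -227.1, 180.9]
ee_rot: [-90.0, -0.0, 3.7]
force: [0.6, -0.6, 0.5]
gripper_width: 0.6
time_s: 9.92
ee_pos: [451.7, -227.4, 113.9]
ee_rot: [-90.0, -0.1, 3.7]
force: [-0.5, -0.0, -0.9]
gripper_width: 0.7
```

View pics/s7.png

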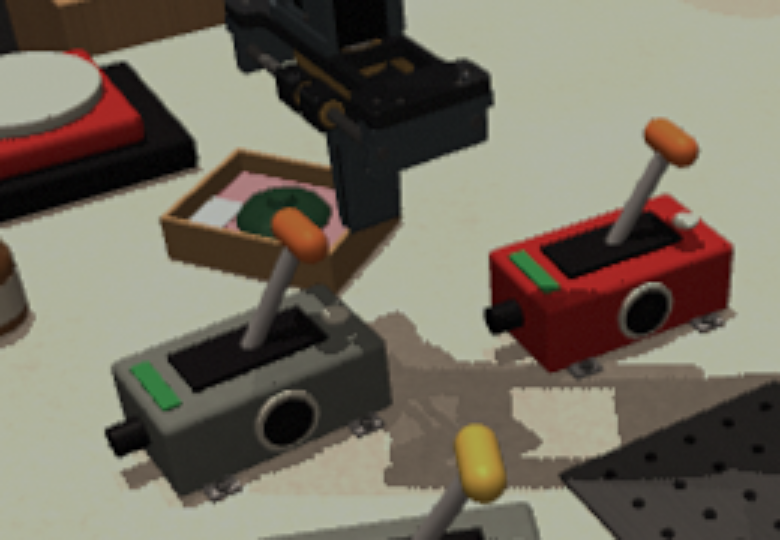

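The fingers are behind the handle on the disc side, and the handle hasn't moved. By symmetry the on stop should be reached at a TCP x of about 560. I'll push to +x.

```bash
python3 -m handwheel '[[0,[8,0,0],[0,0,0]],[0,[10,0,0],[0,0,0]],[0,[10,0,0],[0,0,0]],[0,[10,0,0],[0,0,0]],[0,[10,0,0],[0,0,0]],[0,[10,0,0],[0,0,0]],[0,[10,0,0],[0,0,0]],[0,[10,0,0],[0,0,0]],[0,[10,0,0],[0,0,0]],[0,[6,0,0],[0,0,0]]]' && python3 -m handwheel '[[0,[3,0,0],[0,0,0]],[0,[3,0,0],[0,0,0]],[0,[2,0,0],[0,0,0]],[0,[2,0,0],[0,0,0]],[0,[2,0,0],[0,0,0]],[0,[1,0,0],[0,0,0]],[0,[1,0,0],[0,0,0]],[0,[0,0,0],[0,0,0]],[0,[0,0,0],[0,0,0]],[0,[0,0,0],[0,0,0]]]'
```

```text
time_s: 10.8
ee_pos: [546.0, -220.9, 112.5]
ee_rot: [-90.0, 0.0, 3.7]
force: [-2.8, -0.4, -0.4]
gripper_width: 0.5
time_s: 11.63
ee_pos: [559.0, -220.2, 113.3]
ee_rot: [-90.0, -0.0, 3.7]
force: [-1.8, 0.0, 0.7]
gripper_width: 0.3
```

```bash
python3 -m handwheel '[[0,[1,0,0],[0,0,0]],[0,[1,0,0],[0,0,0]],[0,[1,0,0],[0,0,0]],[0,[1,0,0],[0,0,0]],[0,[1,0,0],[0,0,0]],[0,[1,0,0],[0,0,0]],[0,[0,0,0],[0,0,0]],[0,[0,0,0],[0,0,0]],[0,[0,0,0],[0,0,0]],[0,[0,0,0],[0,0,0]]]'
```

```text
time_s: 12.47
ee_pos: [561.9, -219.9, 112.9]
ee_rot: [-90.0, 0.4, 3.7]
force: [-9.9, -1.6, 2.5]
gripper_width: 0.3
```

The stop is reached at x=562. I'll press a little more, then back off and rise.

```bash
python3 -m handwheel '[[0,[1,0,0],[0,0,0]],[0,[1,0,0],[0,0,0]],[0,[0,0,0],[0,0,0]],[0,[0,0,0],[0,0,0]],[0,[0,0,0],[0,0,0]],[0,[0,0,0],[0,0,0]],[0,[0,0,0],[0,0,0]],[0,[0,0,0],[0,0,0]],[0,[0,0,0],[0,0,0]],[0,[0,0,0],[0,0,0]]]' && python3 -m handwheel '[[0,[-8,0,0],[0,0,0]],[0,[-10,0,0],[0,0,0]],[0,[-10,0,0],[0,0,0]],[0,[-5,-15,0],[0,0,0]],[0,[0,-30,0],[0,0,0]],[0,[0,-30,0],[0,0,0]],[0,[0,-25,0],[0,0,0]],[0,[0,0,0],[0,0,0]],[0,[0,0,0],[0,0,0]],[0,[0,0,0],[0,0,0]]]'; python3 - <<'E'
from h import *
s=env.grab_frame("scene")
cv2.imwrite("pics/s8.png",s[:,:,::-1])
print(blobs(s,(5,150,80),(18,255,255),(140,80,260,180)))
c=env.camera_info("scene")["camera_from_world"];k=env.camera_info("scene")
for v in (1.1,1.15,1.2):
    r=80*np.sin(v-.6);p=c@[544+r*.998,-220+r*.066,55+80*np.cos(v-.6),1];print(v,319.3+457.9*p[0]/p[2],197.8+457.9*p[1]/p[2])
E
```

```text
time_s: 13.3
ee_pos: [562.0, -219.9, 112.9]
ee_rot: [-89.9, 0.6, 3.7]
force: [-14.7, -2.6, 5.5]
gripper_width: 0.7
time_s: 14.13
ee_pos: [533.4, -221.6, 212.6]
ee_rot: [-90.0, 0.0, 3.7]
force: [-0.1, -0.3, -0.9]
gripper_width: 0.4
[(203, [182.0, 144.6], [174, 136, 18, 18])]
1.1 186.48428654992375 141.03199749728137
1.15 184.82051352710752 142.68698181877323
1.2 183.23279616031022 144.4047693651304
```

View pics/s8.png

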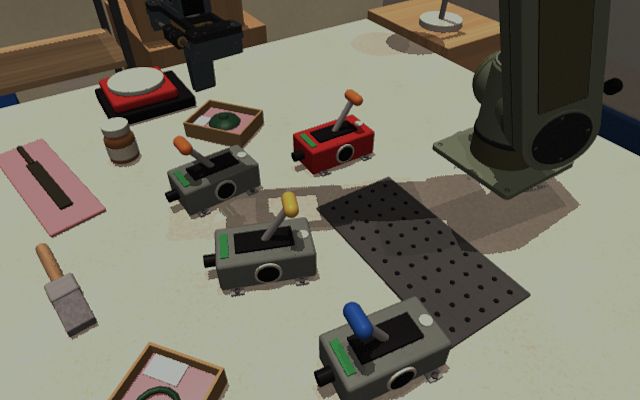

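The orange bar is at (182,145), which matches v≈1.2. Blue (357,320) and yellow (290,205) haven't changed, and the robot is clear.

```bash
python3 -c "
from workcell import env
print(env.job_done())"
```

```text
the job is handed in; nothing more can be done
None
```

The oven cutout is reset, and I handed the job in at about 14 s of the 40 s limit.

- **Off:** I pushed the orange handle towards the white disc until it stopped, at 13 N with no further motion. I then let go, and it stayed off for roughly 2.5 s. With the robot clear, the bar was at pixel (230,128), against (230.2,127.5) predicted for fully off.
- **On:** I then pushed it towards the green bar until it stopped, at about 15 N, and backed off and rose clear. The bar was at pixel (182,144.6), against (183.2,144.4) predicted for fully on.
- **Other handles:** The blue lamp handle still looks on and the yellow fan handle still looks off. I never touched either one, or the red look-alike.

None of my checks failed or disagreed. The highest wrist force in the readings I took was about 16 N, well under the 120 N limit.

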